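# Sort the push switches by how hard they click

## Robot

A 7-joint arm with a two-finger parallel gripper is mounted at the origin on a cart in front of the work surface, level with it; the furniture and walls round the work are solid. World frame = base frame: x ahead of the robot, y to its left, z up, the work surface at z = 0. Lengths are in m, angles in rad, forces in N, time in s.
With the tool pointing down it reaches from about 0.425 to 0.925 m from the base axis. Payload 6.8 kg.
Tool frame: the origin (TCP) lies midway between the tips of the shut fingers; the grasp point (between the pads) lies 19 mm behind it (robot.tcp_to_grasp is the z of the grasp point in the tool frame, in m); z points along the fingers, y is the line along which they close (so a half turn about z gives the same grasp; the last joint's range is limited). The gripper opens to 88 mm and grips with 3 to 60 N. Pads are 20 mm wide; open, the fingers measure 115 mm over their backs; the gripper's body (75 mm by 178 mm) begins 61 mm behind the grasp point.
Start: joints at [-1.334, 0.477, 0.022, 1.555, -0.011, 1.109, -0.083], TCP at [0.228, 0.635, 0.223] pointing down, gripper open.
Joint ranges: [-2.96, 2.96], [-0.34, 2.1], [-1.41, 1.46], [0.24, 2.44], [-1.37, 4.51], [0.17, 1.92], [-2.96, 2.96]. Speed limits (rad/s): [2.39, 2.39, 3.14, 3.14, 3.14, 3.14, 3.14].

## Interface

Orientations are given as [roll, pitch, yaw] about the fixed x, y, z axes, in that order (R = Rz(yaw) Ry(pitch) Rx(roll)).
In Python, from plant import robot gives the robot as it stands.
- The arm moves only by the tool carry_out, never from a script. Its argument "increments" is one flat list of numbers, 7 for each row, row after row: the turn, a rotation vector about the tool's x, y, z each as a share of 4 degrees, from -1 to 1, then the shift along the tool's x, y, z each as a share of 0.05 m, from -1 to 1, then the finger opening in mm, from 0 to 87.8. In form: [rx, ry, rz, dx, dy, dz, gripper, rx, ry, rz, dx, dy, dz, gripper, ...]. A call has 1 to 5 rows; each row shifts and turns the commanded pose from where the row before left it, along the tool's axes as they then stand; what a row does not reach is not made up. A row lasts 1/8 s, in which the tool goes at most 62.5 mm and 10.7 degrees, less where a joint would pass 70% of its speed; a pose out of reach is approached as far as the arm can. A call with a number of a shift or a turn outside -1 to 1 is refused whole. A call with a gripper value outside its range is refused whole. The fingers move at their own pace and stop on an object; "force" is the grip in N (left out, the last holds). Time passes only in rows, so rows that do not move let the fingers close. It gives the time, the measured TCP pose, the force, the opening and the grip force at its end, in the units of the state.
- robot.get_obs(): the state, without advancing time (a new reading comes with each control period).
- robot.snapshot(name): name is "scene" or "top"; returns a dict with "pixels" (420x560x3 uint8, red, green, blue), "range_z" (420x560 float32, m along the optical axis (not along the pixel's ray), 0 where there is no reading), "mtx" (3x3 intrinsics, pixels), "dist" ([k1, k2, p1, p2, k3] as OpenCV has them; the pictures are not rectified), "world_from_camera" (4x4, takes a point from camera to world coordinates). Camera axes: x right, y up, looking along -z (the intrinsics and any distortion apply to the point x, -y, -z); pixel columns grow to the right and rows downward; lengths in m; the calibration is good to about 2 mm. A picture is of the moment at which its call begins.
- robot.job_done(): hands the job in; it is judged then, once.
Trained networks look in a picture, given as the dict that the camera call returned (one of the last four; its "shot" number tells which), for a name from the list of things; names that differ only in an ending like _2 or _b are one class to them, and where a whole thing is asked for, a point or a joint stands for the part that bears it (a point fixed in the world has none). Each returns a list of dicts, best first, with "conf" (0 to 1); they miss things now and then, are a little off and sometimes report something else, mostly with a low value. They report only what shows in the picture. A call takes as long as a camera call. They do not tell look-alikes from the thing itself.
- robot.trace(picture, label): "mask" (420x560 bool, what is visible of it) and "xy" ([column, row] in pixels, amid what is visible of it).
The state is a dict: "clock": time; "joint_pos": joint angles; "qvel": joint speeds; "joint_torque": joint torques, N m; "tcp_pos": TCP position; "orientation": TCP orientation; "contact_force": force on the tool from outside, world axes, zero at the start; "ft_torque": the same for the moment, N m; "finger_gap": opening from 0.0 (shut) to 1.0 (fully open); "finger_force": force on a finger pad.
Only numpy, scipy, OpenCV 4.12 (cv2) and the standard library are available. Lean on these libraries where they do the work, as an engineer would, in place of code of your own. Each camera call takes 0.05 s, during which the arm holds its last target. There are 200 camera calls.

## Task

Going from your left to your right, press the orange key of each of the three push switches all the way down until it clicks, where it lies, and feel how hard it is to press. Then lay the two that click lightly side by side flat in the grey tray, and put the stiff one flat in the blue dish for cleaning. Set the switches down rather than dropping them, and leave the shaker, jar, tomato and garlic where they are.

Things in the scene. Friction and masses are not known exactly. Their poses are not given: they have to be found in the camera images.
- switch_a: a push switch (wireless clicker for the kitchen lights): white body 100 (its x) x 46 (its y) x 34 mm high with a large orange key 48 x 34 mm in the middle of its top; loose, about 0.2 kg. All three look the same, and their names say nothing about how hard they press: one of the three has a stiff key, two have light keys. Origin: centre of its underside, z up
- switch_a_key (a joint): travel of this switch's orange key in m: 0 = up, 0.008 = fully down (it clicks on the way and springs back when released). A light key gives way (clicks) at a push of about 4 N, a stiff one at about 13 N, both 2 to 3 mm down; past that the key falls away with less force until it stops 8 mm down, still 2 mm proud of the grey bezel; past the stop it is rigid
- switch_a_center (a point): point inside this switch, on its vertical middle axis, 20 mm above its underside
- switch_a_keytop (a point): middle of the top face of this switch's orange key; with the key up it is 44 mm above the switch's underside; it moves with the key
- switch_b: a push switch (wireless clicker for the kitchen lights): white body 100 (its x) x 46 (its y) x 34 mm high with a large orange key 48 x 34 mm in the middle of its top; loose, about 0.2 kg. All three look the same, and their names say nothing about how hard they press: one of the three has a stiff key, two have light keys. Origin: centre of its underside, z up
- switch_b_key (a joint): travel of this switch's orange key in m: 0 = up, 0.008 = fully down (it clicks on the way and springs back when released). A light key gives way (clicks) at a push of about 4 N, a stiff one at about 13 N, both 2 to 3 mm down; past that the key falls away with less force until it stops 8 mm down, still 2 mm proud of the grey bezel; past the stop it is rigid
- switch_b_center (a point): point inside this switch, on its vertical middle axis, 20 mm above its underside
- switch_b_keytop (a point): middle of the top face of this switch's orange key; with the key up it is 44 mm above the switch's underside; it moves with the key
- switch_c: a push switch (wireless clicker for the kitchen lights): white body 100 (its x) x 46 (its y) x 34 mm high with a large orange key 48 x 34 mm in the middle of its top; loose, about 0.2 kg. All three look the same, and their names say nothing about how hard they press: one of the three has a stiff key, two have light keys. Origin: centre of its underside, z up
- switch_c_key (a joint): travel of this switch's orange key in m: 0 = up, 0.008 = fully down (it clicks on the way and springs back when released). A light key gives way (clicks) at a push of about 4 N, a stiff one at about 13 N, both 2 to 3 mm down; past that the key falls away with less force until it stops 8 mm down, still 2 mm proud of the grey bezel; past the stop it is rigid
- switch_c_center (a point): point inside this switch, on its vertical middle axis, 20 mm above its underside
- switch_c_keytop (a point): middle of the top face of this switch's orange key; with the key up it is 44 mm above the switch's underside; it moves with the key
- tray: low grey plastic tray, open on top, 140 (x) x 184 (y) mm outside, 128 x 172 mm inside, floor 4 mm thick, rim 16 mm high, fixed. Two switches lie in it side by side with their long axes along the tray's x. It stands at the left or right end of the row of switches. Origin: centre of its underside
- dish: blue ceramic dish, open on top, 150 (x) x 122 (y) mm outside, 138 x 110 mm inside, floor 6 mm thick, rim 34 mm high, fixed. It stands at the end of the row opposite to the tray. Origin: centre of its underside
- salt_shaker: glass salt shaker with a grey top, 44 mm across, 90 mm tall, loose bystander standing behind the gap between two switches. Origin: centre of its underside
- spice_jar: spice jar with a black cap, 41 mm across, 105 mm tall, loose bystander standing behind the gap between two switches. Origin: centre of its underside
- tomato: red tomato, 56 x 54 mm, 57 mm tall, loose bystander between two switches. Origin: centre of its underside
- garlic: white garlic bulb, 55 x 54 mm, 54 mm tall, loose bystander between two switches. Origin: centre of its underside
There are look-alikes about, which are no part of the job. Leave any green look-alike of the switch_b alone.

How it is judged:
On the way, in this order (a step that is already met when the one before it is completed fails the run):
1. the key of the left switch of the row is pressed fully down (more than 7.2 of 8 mm) (((value of joint switch_a_key above 0.0072 m and world y of switch_a between 0.1 and 0.25 m) or (value of joint switch_b_key above 0.0072 m and world y of switch_b between 0.1 and 0.25 m) or (value of joint switch_c_key above 0.0072 m and world y of switch_c between 0.1 and 0.25 m))), for 0.05 s.
2. then the key of the middle switch is pressed fully down (((value of joint switch_a_key above 0.0072 m and world y of switch_a between -0.07 and 0.07 m) or (value of joint switch_b_key above 0.0072 m and world y of switch_b between -0.07 and 0.07 m) or (value of joint switch_c_key above 0.0072 m and world y of switch_c between -0.07 and 0.07 m))), for 0.05 s.
3. then the key of the right switch is pressed fully down (((value of joint switch_a_key above 0.0072 m and world y of switch_a between -0.25 and -0.1 m) or (value of joint switch_b_key above 0.0072 m and world y of switch_b between -0.25 and -0.1 m) or (value of joint switch_c_key above 0.0072 m and world y of switch_c between -0.25 and -0.1 m))), for 0.05 s.
At the end, for the whole second after the job is handed in: Both light switches lie flat on the floor of the grey tray and the stiff one flat on the floor of the blue dish, upright within 0.15 rad, their middles well inside the walls (tray: within 50 mm along and 80 mm across of its middle; dish: within 50 mm both ways), at rest (x of switch_a_center in the frame of tray between -0.05 and 0.05 m and y of switch_a_center in the frame of tray between -0.08 and 0.08 m and z of switch_a_center in the frame of tray between 0.015 and 0.034 m and angle between each of switch_a, switch_c, switch_b's own z axis and vertical below 0.15 rad and linear speed of each of switch_a, switch_c, switch_b below 0.03 m/s and x of switch_c_center in the frame of tray between -0.05 and 0.05 m and y of switch_c_center in the frame of tray between -0.08 and 0.08 m and z of switch_c_center in the frame of tray between 0.015 and 0.034 m and x of switch_b_center in the frame of dish between -0.05 and 0.05 m and y of switch_b_center in the frame of dish between -0.05 and 0.05 m and z of switch_b_center in the frame of dish between 0.015 and 0.034 m); the robot touches nothing.
It fails at once if a switch is dropped (it moves at more than 0.9 m/s while not held) ((linear speed of switch_a above 0.9 m/s and contact force between the fingers and switch_a below 0.1 N) or (linear speed of switch_b above 0.9 m/s and contact force between the fingers and switch_b below 0.1 N) or (linear speed of switch_c above 0.9 m/s and contact force between the fingers and switch_c below 0.1 N)).
It fails at once if a bystander is pushed more than 30 mm from its place (distance of any of salt_shaker, spice_jar, tomato, garlic from where it was at the start of the episode above 0.03 m).
It fails at once if the shaker or jar is tipped over (more than 0.6 rad) (angle between any of salt_shaker, spice_jar's own z axis and vertical above 0.6 rad).
It also fails if it takes over 70 s, if anything falls off the work surface, if the arm or the gripper's body presses on something with over 40 N, if the wrist force passes 120 N, or if a joint passes its speed limit or range.

## Working session

There is one attempt and no reset: what is moved stays moved. The work goes in short steps, Python scripts to look and compute and a tool call to move; the robot and the scene stay as the last step left them, time stands still between calls to the robot, and variables do not carry over. Pictures are saved under pics/ and viewed, at most 10 in all, crops included, and the job is handed in when it is done.

Besides the shell and the picture viewer there is one more tool, called after "Emit:" as name(argument=value, ...) on one line, values as JSON. carry_out: Moves the arm, as the interface text tells. Shift numbers are shares of 0.05 m and turn numbers shares of 4 degrees, none past 1 either way. Its arguments: {"type":"object","properties":{"increments":{"type":"array","items":{"type":"number"}},"force":{"type":"number"}},"required":["increments"]}

```bash
mkdir -p pics; cat > h.py <<'E'
import numpy as np, cv2
from plant import robot
def save(s,f,crop=None,scale=1):
    im=s["pixels"][:,:,::-1]
    if crop: im=im[crop[1]:crop[3],crop[0]:crop[2]]
    cv2.imwrite(f,cv2.resize(im,None,fx=scale,fy=scale,interpolation=cv2.INTER_CUBIC))
def world(s):
    h,w=s["range_z"].shape
    u,v=np.meshgrid(np.arange(w),np.arange(h))
    p=cv2.undistortPoints(np.stack([u,v],-1).reshape(-1,1,2).astype(np.float64),np.array(s["mtx"]),np.array(s["dist"])).reshape(h,w,2)
    z=s["range_z"]
    c=np.stack([p[...,0]*z,-p[...,1]*z,-z,np.ones_like(z)],-1)
    W=(c@np.array(s["world_from_camera"]).T)[...,:3]
    W[z==0]=np.nan
    return W
E
python3 - <<'E'
from h import *
for n in("top","scene"):
    s=robot.snapshot(n); save(s,f"pics/{n}0.png",scale=1.4)
    np.savez(f"{n}0.npz",**{k:v for k,v in s.items() if k!="shot"})
    W=world(s)
    for l in("switch_a","tray","dish","salt_shaker","spice_jar","tomato","garlic"):
        for d in robot.trace(s,l)[:5]:
            m=d["mask"]; P=W[m]; 
            print(n,l,round(d["conf"],2),np.round(d["xy"]),np.round(np.nanmedian(P,0),3),np.round(np.nanpercentile(P,2,0),3),np.round(np.nanpercentile(P,98,0),3))
o=robot.get_obs(); print(o)
E
```

```text
top switch_a 0.89 [409. 214.] [ 0.471 -0.582  0.035] [ 0.424 -0.618  0.002] [ 0.517 -0.557  0.049]
top switch_a 0.71 [233. 210.] [ 0.469 -0.005  0.035] [ 0.424 -0.028  0.018] [0.519 0.018 0.05 ]
top switch_a 0.63 [279. 215.] [ 0.451 -0.168  0.035] [ 0.404 -0.195 -0.001] [ 0.501 -0.145  0.049]
top switch_a 0.58 [177. 214.] [0.453 0.161 0.036] [0.409 0.134 0.018] [0.501 0.192 0.05 ]
top tray 0.73 [130. 225.] [0.425 0.331 0.005] [ 0.356  0.24  -0.002] [0.491 0.417 0.019]
top dish 0.84 [329. 218.] [ 0.448 -0.337  0.008] [ 0.37  -0.398  0.001] [ 0.521 -0.271  0.038]
top dish 0.24 [282. 216.] [ 0.454 -0.168  0.044] [ 0.431 -0.184  0.034] [ 0.477 -0.152  0.05 ]
top dish 0.2 [232. 212.] [ 0.47  -0.004  0.035] [ 0.424 -0.028  0.004] [0.519 0.022 0.05 ]
top salt_shaker 0.58 [256. 191.] [ 0.529 -0.084  0.08 ] [ 0.516 -0.102  0.012] [ 0.55  -0.064  0.094]
top spice_jar 0.64 [201. 225.] [0.429 0.085 0.038] [0.406 0.06  0.019] [0.455 0.11  0.048]
top spice_jar 0.54 [202. 181.] [0.558 0.079 0.103] [0.544 0.064 0.016] [0.582 0.1   0.111]
top tomato 0.53 [201. 224.] [0.428 0.085 0.038] [0.406 0.06  0
[... 1602 characters left out ...]
410983,  0.47697153,  0.02238986,  1.55540214, -0.01153962,
        1.1092758 , -0.08306688]), 'qvel': array([-8.04490858e-04, -1.82523379e-03, -6.23476776e-04,  6.16672709e-04,
        6.53540313e-04,  1.82904282e-04, -4.99267171e-05]), 'joint_torque': array([-8.49261851e-04, -5.82657230e+01,  1.53234266e+00, -2.72925103e+01,
       -5.44236519e-02,  9.88484651e-03,  3.18706657e-05]), 'tcp_pos': array([0.22813096, 0.63530607, 0.2226819 ]), 'orientation': array([ 3.14152572e+00, -6.00875497e-05,  2.79680952e+00]), 'contact_force': array([-0.14478627, -0.01517734, -0.42899993]), 'ft_torque': array([ 0.02335921, -0.02111631, -0.02281617]), 'finger_force': 0.0, 'finger_gap': 0.9982268082801324}
```

View pics/top0.png

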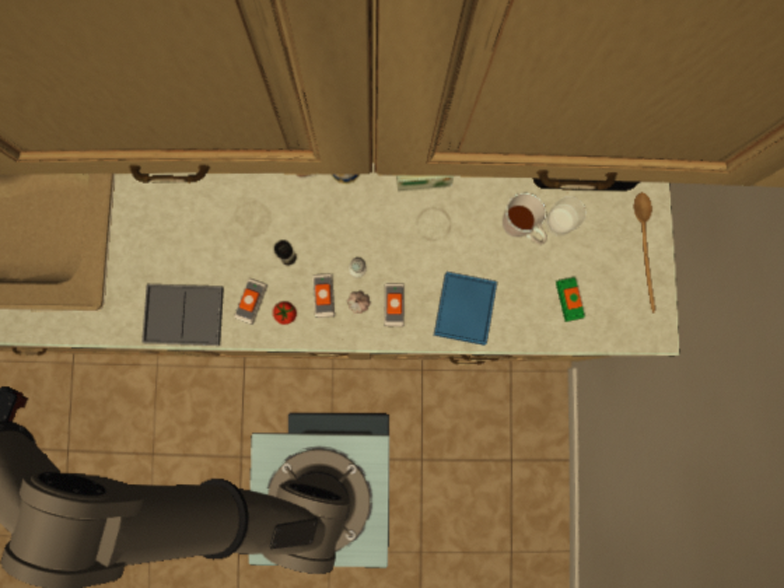

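View pics/scene0.png

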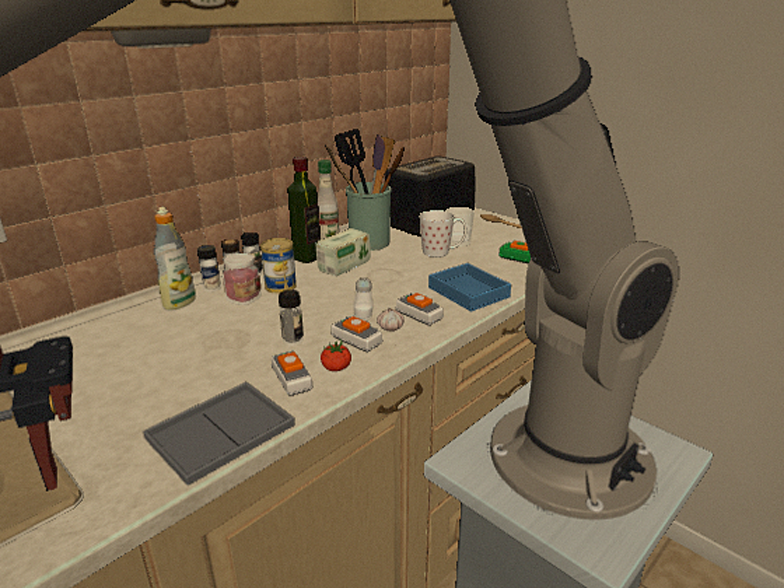

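```bash
python3 - <<'E'
from h import *
s=dict(np.load("top0.npz")); W=world(s)
hsv=cv2.cvtColor(s["pixels"],cv2.COLOR_RGB2HSV)
# key tops & bodies: height-based rects
for c in((.453,.161),(.469,-.005),(.453,-.168),(.47,-.585)):
    near=(abs(W[...,0]-c[0])<.07)&(abs(W[...,1]-c[1])<.045)
    k=near&(hsv[...,1]>120)&(W[...,2]>.039)
    b=near&(W[...,2]>.029)&(W[...,2]<.055)&(hsv[...,1]<60)
    for nm,m in(("key",k),("body",b)):
        P=W[m]
        if len(P)<5: print(nm,len(P));continue
        r=cv2.minAreaRect((P[:,:2]*1000).astype(np.float32))
        print(nm,len(P),np.round(r[0],1),np.round(r[1],1),round(r[2],1),"z",np.round(np.nanmedian(P[:,2]),4),"hue",np.median(hsv[...,0][m]))
for nm,c,zl,zh in(("tray",(.425,.331),.012,.025),("dish",(.448,-.337),.028,.045)):
    m=(abs(W[...,0]-c[0])<.1)&(abs(W[...,1]-c[1])<(.11 if nm=="tray" else .09))&(W[...,2]>zl)&(W[...,2]<zh)
    P=W[m]; r=cv2.minAreaRect((P[:,:2]*1000).astype(np.float32)); print(nm,len(P),r)
E
```

```text
key 121 [456.  165.5] [34.9 49.8] 72.1 z 0.0446 hue 10.0
body 69 [455.2 165.4] [39.2 78. ] 68.9 z 0.0345 hue 18.0
key 124 [473.   -3.6] [48.8 34.3] 6.2 z 0.0447 hue 10.0
body 64 [472.2  -4.6] [79.3 33. ] 4.5 z 0.0347 hue 18.0
key 127 [ 452.5 -167.7] [49.2 32.3] 0.5 z 0.0442 hue 10.0
body 64 [ 453.6 -168.9] [35.5 76.1] 89.4 z 0.0357 hue 19.0
key 150 [ 469.8 -584.2] [79.9 34.3] 5.3 z 0.0445 hue 11.0
body 0
tray 346 ((424.0431823730469, 328.4417724609375), (186.3430633544922, 142.12709045410156), 89.2678451538086)
dish 325 ((446.9630432128906, -335.1731872558594), (123.12820434570312, 151.31227111816406), 79.70346069335938)
```

Candidates in the top picture (view pixels): white switches with orange keys at (250,300), (323,295) and (395,303). The green look-alike is at (571,299), and I'll leave it alone. The grey tray is on the left at (183,314) and the blue dish on the right at (466,308). The scene view shows the same layout, with the tomato and jar between left and middle, and the garlic and shaker between middle and right. Next I'll check that choice in one crop and start the approach.

```bash
python3 - <<'E'
from h import *
s=dict(np.load("top0.npz")); save(s,"pics/crop0.png",(150,160,430,260),2.8)
E
```

```text
(no output)
```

View pics/crop0.png

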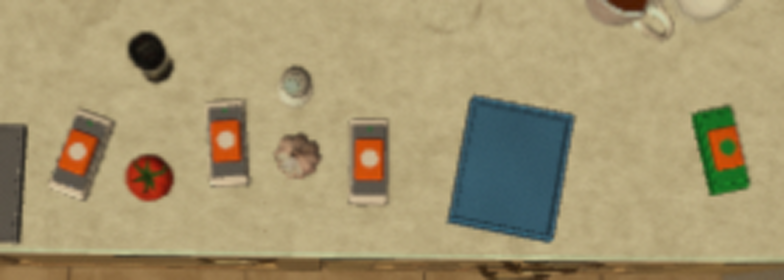

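Emit:
carry_out(increments=[0,0,0,-0.75,-0.73,0.2,0,0,0,0,-0.75,-0.73,0.2,0,0,0,0,-0.75,-0.73,0.2,0,0,0,0,-0.75,-0.73,0.2,0,0,0,0,-0.75,-0.73,0.2,0], force=20)

```text
clock: 1.42
tcp_pos: [0.3437, 0.3987, 0.1726]
orientation: [3.141, 0.0, 2.797]
contact_force: [1.3, 0.7, 0.7]
finger_gap: 0.471
finger_force: 0.0
```

The crop shows three white-bodied switches at (78,152), (227,142) and (370,160). The green one is at (722,148), well past the dish, so the choice holds.

Emit:
carry_out(increments=[0,0,0,-0.74,-0.73,0.3,0,0,0,0,-0.74,-0.73,0.4,0,0,0,0,-0.74,-0.72,0.4,0,0,0,0,-0.74,-0.72,0.5,0,0,0,0,-0.74,-0.72,0.6,0])

```text
clock: 2.05
tcp_pos: [0.4572, 0.1663, 0.0626]
orientation: [3.14, 0.002, 2.797]
contact_force: [0.6, 0.5, 0.5]
finger_gap: 0.002
finger_force: 0.0
```

Emit:
carry_out(increments=[0,0,0,0,0,0.3,0,0,0,0,0,0,0.05,0,0,0,0,0,0,0.02,0,0,0,0,0,0,0.02,0])

```text
clock: 2.55
tcp_pos: [0.4559, 0.1691, 0.0439]
orientation: [3.14, 0.0, 2.799]
contact_force: [-1.6, 0.7, 2.7]
finger_gap: 0.002
finger_force: 1.3
```

Emit:
carry_out(increments=[0,0,0,0,0,0.02,0])

```text
clock: 2.68
tcp_pos: [0.4559, 0.1689, 0.0429]
orientation: [3.14, 0.0, 2.799]
contact_force: [-1.6, 2.8, 4.3]
finger_gap: 0.005
finger_force: 1.8
```

Emit:
carry_out(increments=[0,0,0,0,0,0.02,0])

```text
clock: 2.8
tcp_pos: [0.4561, 0.1685, 0.0417]
orientation: [3.14, 0.001, 2.798]
contact_force: [-1.7, 2.6, 4.4]
finger_gap: 0.005
finger_force: 1.8
```

Emit:
carry_out(increments=[0,0,0,0,0,0.02,0])

```text
clock: 2.92
tcp_pos: [0.4562, 0.1679, 0.0405]
orientation: [3.14, 0.001, 2.797]
contact_force: [-0.4, 2.7, 3.7]
finger_gap: 0.004
finger_force: 1.7
```

Emit:
carry_out(increments=[0,0,0,0,0,0.06,0,0,0,0,0,0,0.04,0])

```text
clock: 3.18
tcp_pos: [0.4565, 0.1671, 0.036]
orientation: [3.141, 0.001, 2.796]
contact_force: [-6.4, -1.0, 35.2]
finger_gap: 0.004
finger_force: 17.6
```

Emit:
carry_out(increments=[0,0,0,0,0,0,0,0,0,0,0,0,-0.95,0,0,0,0,-0.37,-0.78,0,0,0,0,0,-0.37,-0.78,0,0,0,0,0,-0.37,-0.78,0,0])

```text
clock: 3.8
tcp_pos: [0.468, 0.0363, 0.0822]
orientation: [-3.14, -0.001, 2.796]
contact_force: [0.5, -0.2, -0.4]
finger_gap: 0.007
finger_force: 0.0
```

Emit:
carry_out(increments=[0,0,0,-0.37,-0.78,0,0,0,0,-1,0,0,0.15,0,0,0,-1,0,0,0.15,0,0,0,-1,0,0,0.15,0,0,0,-1,0,0,0.1,0])

```text
clock: 4.42
tcp_pos: [0.4718, -0.0056, 0.0542]
orientation: [-3.141, -0.002, 3.077]
contact_force: [-0.3, 1.0, -1.4]
finger_gap: 0.005
finger_force: 0.0
```

Emit:
carry_out(increments=[0,0,-0.93,0,0,0.15,0,0,0,0,0,0,0.05,0,0,0,0,0,0,0.02,0])

```text
clock: 4.8
tcp_pos: [0.4719, -0.0053, 0.0438]
orientation: [-3.141, -0.002, 3.139]
contact_force: [-0.8, -1.3, 2.7]
finger_gap: 0.003
finger_force: 1.4
```

Emit:
carry_out(increments=[0,0,0,0,0,0.02,0])

```text
clock: 4.92
tcp_pos: [0.4723, -0.0051, 0.0431]
orientation: [-3.141, -0.001, 3.14]
contact_force: [-2.5, -1.6, 3.5]
finger_gap: 0.006
finger_force: 1.7
```

Emit:
carry_out(increments=[0,0,0,0,0,0.01,0])

```text
clock: 5.05
tcp_pos: [0.4725, -0.0049, 0.0427]
orientation: [-3.141, -0.0, 3.14]
contact_force: [-2.0, -2.1, 4.0]
finger_gap: 0.004
finger_force: 1.8
```

Emit:
carry_out(increments=[0,0,0,0,0,0.02,0])

```text
clock: 5.18
tcp_pos: [0.4727, -0.0047, 0.0417]
orientation: [-3.141, -0.0, 3.141]
contact_force: [-1.8, -2.3, 3.1]
finger_gap: 0.006
finger_force: 1.8
```

Emit:
carry_out(increments=[0,0,0,0,0,0.02,0])

```text
clock: 5.3
tcp_pos: [0.4727, -0.0047, 0.0407]
orientation: [-3.142, 0.0, 3.141]
contact_force: [-2.1, -1.3, 3.2]
finger_gap: 0.004
finger_force: 1.7
```

Emit:
carry_out(increments=[0,0,0,0,0,0.06,0,0,0,0,0,0,0.04,0,0,0,0,0,0,0,0])

```text
clock: 5.68
tcp_pos: [0.4733, -0.0043, 0.0363]
orientation: [3.141, 0.001, 3.141]
contact_force: [-4.1, -1.8, 12.6]
finger_gap: 0.006
finger_force: 6.4
```

Emit:
carry_out(increments=[0,0,0,0,0,-0.95,0,0,0,0,0.1,-0.82,0,0,0,0,0,0.1,-0.82,0,0,0,0,0,0.1,-0.82,0,0,0,0,0,0.1,-0.82,0,0])

```text
clock: 6.3
tcp_pos: [0.4532, -0.1695, 0.0831]
orientation: [3.142, 0.001, -3.142]
contact_force: [0.8, 0.4, 0.4]
finger_gap: 0.008
finger_force: 0.0
```

Emit:
carry_out(increments=[0,0,0,0,0,0.5,0,0,0,0,0,0,0.2,0,0,0,0,0,0,0,0])

```text
clock: 6.68
tcp_pos: [0.4525, -0.1676, 0.0475]
orientation: [3.141, -0.001, -3.141]
contact_force: [0.4, -0.0, 0.4]
finger_gap: 0.007
finger_force: 0.0
```

Emit:
carry_out(increments=[0,0,0,0,0,0.06,0,0,0,0,0,0,0.02,0])

```text
clock: 6.92
tcp_pos: [0.4531, -0.1682, 0.0444]
orientation: [-3.142, 0.001, -3.141]
contact_force: [-0.2, 0.8, 1.8]
finger_gap: 0.002
finger_force: 0.7
```

Emit:
carry_out(increments=[0,0,0,0,0,0.02,0])

```text
clock: 7.05
tcp_pos: [0.4532, -0.1682, 0.0438]
orientation: [3.141, 0.001, 3.141]
contact_force: [-1.8, 1.7, 9.3]
finger_gap: 0.004
finger_force: 4.3
```

Emit:
carry_out(increments=[0,0,0,0,0,0.02,0])

```text
clock: 7.18
tcp_pos: [0.4532, -0.1683, 0.043]
orientation: [3.141, 0.001, 3.141]
contact_force: [-2.1, 2.4, 11.1]
finger_gap: 0.008
finger_force: 5.5
```

Emit:
carry_out(increments=[0,0,0,0,0,0.02,0])

```text
clock: 7.3
tcp_pos: [0.4531, -0.1683, 0.0422]
orientation: [3.141, 0.001, 3.141]
contact_force: [-1.9, 2.1, 12.4]
finger_gap: 0.002
finger_force: 6.0
```

The right key is the stiff one: over 12 N, against about 4 N for the other two. I'll press it to the bottom now.

Emit:
carry_out(increments=[0,0,0,0,0,0.06,0,0,0,0,0,0,0.06,0,0,0,0,0,0,0.02,0])

```text
clock: 7.68
tcp_pos: [0.4531, -0.1684, 0.036]
orientation: [3.141, 0.001, 3.141]
contact_force: [-6.8, 3.1, 33.3]
finger_gap: 0.008
finger_force: 16.5
```

Emit:
carry_out(increments=[0,0,0,0,0,-0.8,0,0,0,0,0,0,0,64,0,0,0,0,0,0,64,0,0,0,0,0,0,64,0,0,0,0,0,0,64])

```text
clock: 8.3
tcp_pos: [0.4521, -0.1684, 0.0734]
orientation: [3.141, -0.001, 3.141]
contact_force: [-0.4, -0.7, -0.6]
finger_gap: 0.425
finger_force: 0.0
```

```bash
python3 - <<'E'
from h import *
s=robot.snapshot("top"); save(s,"pics/t1.png",(140,150,380,270),3); W=world(s)
hsv=cv2.cvtColor(s["pixels"],cv2.COLOR_RGB2HSV)
for c in((.453,.161),(.469,-.005),(.453,-.168)):
    near=(abs(W[...,0]-c[0])<.07)&(abs(W[...,1]-c[1])<.045)
    k=near&(hsv[...,1]>120)&(W[...,2]>.039)&(W[...,2]<.055)
    P=W[k]
    if len(P)>9: print(len(P),cv2.minAreaRect((P[:,:2]*1000).astype(np.float32)))
print(robot.get_obs()["tcp_pos"],robot.get_obs()["finger_gap"],robot.get_obs()["joint_pos"])
E
```

```text
122 ((455.9638366699219, 165.60435485839844), (34.16619110107422, 48.162391662597656), 73.22872161865234)
125 ((471.46343994140625, -4.827552795410156), (46.20077133178711, 35.38658905029297), 1.7162986993789673)
[ 0.45221379 -0.16843982  0.07351648] 0.46632641850616924 [ 0.10647367  0.38032069  0.14510207  2.13997527 -0.09134729  0.62823192
  1.88552413]
```

Emit:
carry_out(increments=[0,0,0,0,0,0,64,0,0,0,0,0,0,64,0,0,0,0,0,0,64])

```text
clock: 8.72
tcp_pos: [0.4527, -0.1686, 0.0741]
orientation: [-3.142, -0.0, 3.141]
contact_force: [-0.3, -0.4, 0.1]
finger_gap: 0.725
finger_force: 0.0
```

Emit:
carry_out(increments=[0,0,0,0,0,0.5,64,0,0,0,0,0,0.5,64,0,0,0,0,0,0.2,64,0,0,0,0,0,0,40,0,0,0,0,0,0,40], force=25)

```text
clock: 9.35
tcp_pos: [0.4532, -0.1686, 0.0148]
orientation: [-3.141, 0.001, 3.141]
contact_force: [-0.2, 0.7, 0.7]
finger_gap: 0.539
finger_force: 0.3
```

Emit:
carry_out(increments=[0,0,0,0,0,0,40,0,0,0,0,0,0,40])

```text
clock: 9.6
tcp_pos: [0.4532, -0.1686, 0.0148]
orientation: [-3.141, 0.001, 3.141]
contact_force: [-0.6, 0.4, 3.9]
finger_gap: 0.519
finger_force: 25.0
```

Emit:
carry_out(increments=[0,0,0,0,0,-0.4,40,0,0,0,0,0,-0.7,40,0,0,0,0,-0.4,-0.4,40,0,0,0,0.06,-0.8,0,40,0,0,0,0.06,-0.8,0,40])

```text
clock: 10.22
tcp_pos: [0.4467, -0.2694, 0.0897]
orientation: [-3.141, 0.001, -3.141]
contact_force: [0.5, 0.3, -2.7]
finger_gap: 0.521
finger_force: 25.0
```

Emit:
carry_out(increments=[0,0,0,0,-0.8,0,40,0,0,0,0,-0.53,0,40,0,0,0.85,0,0,0,40,0,0,0.85,0,0,0.3,40,0,0,0.85,0,0,0.3,40])

```text
clock: 10.85
tcp_pos: [0.4464, -0.3351, 0.0588]
orientation: [3.142, 0.0, 2.961]
contact_force: [0.1, 0.1, -1.8]
finger_gap: 0.522
finger_force: 25.0
```

Emit:
carry_out(increments=[0,0,0,0,0,0.4,40,0,0,0,0,0,0.2,40,0,0,0,0,0,0.1,40,0,0,0,0,0,0.04,40])

```text
clock: 11.35
tcp_pos: [0.4466, -0.3352, 0.0222]
orientation: [-3.142, 0.0, 2.963]
contact_force: [0.4, 0.3, -1.7]
finger_gap: 0.521
finger_force: 25.0
```

Emit:
carry_out(increments=[0,0,0,0,0,0.02,40,0,0,0,0,0,0,40])

```text
clock: 11.6
tcp_pos: [0.4468, -0.3352, 0.0215]
orientation: [-3.141, 0.001, 2.963]
contact_force: [-0.5, -0.0, -2.6]
finger_gap: 0.52
finger_force: 25.0
```

Emit:
carry_out(increments=[0,0,0,0,0,0.02,40,0,0,0,0,0,0,40])

```text
clock: 11.85
tcp_pos: [0.4469, -0.3352, 0.0208]
orientation: [-3.142, 0.001, 2.963]
contact_force: [-1.5, 1.0, 6.1]
finger_gap: 0.525
finger_force: 25.0
```

Emit:
carry_out(increments=[0,0,0,0,0,0,58,0,0,0,0,0,0,58,0,0,0,0,0,0,58,0,0,0,0,0,-0.4,58,0,0,0,0,0,-0.8,64])

```text
clock: 12.48
tcp_pos: [0.4454, -0.3343, 0.0794]
orientation: [3.14, -0.004, 2.963]
contact_force: [0.3, -0.7, 0.4]
finger_gap: 0.717
finger_force: 0.0
```

Emit:
carry_out(increments=[0,0,0,0.115,0.937,-0.2,64,0,0,0,0.115,0.937,-0.2,64,0,0,0,0.115,0.937,0,64,0,0,0,0.115,0.937,0,64,0,0,0,0.115,0.937,0,64])

```text
clock: 13.1
tcp_pos: [0.46, -0.0979, 0.1003]
orientation: [3.141, 0.001, 2.963]
contact_force: [0.9, 0.1, 0.3]
finger_gap: 0.728
finger_force: 0.0
```

Emit:
carry_out(increments=[0,0,0,0.115,0.937,0,64,0,0,-0.9,0.115,0.937,0,64,0,0,-0.9,0,0,0,64,0,0,-0.9,0,0,0,64,0,0,-0.85,0,0,0,64])

```text
clock: 13.72
tcp_pos: [0.4652, -0.005, 0.1001]
orientation: [-3.142, -0.0, -3.07]
contact_force: [-0.7, 0.3, -0.4]
finger_gap: 0.729
finger_force: 0.0
```

Emit:
carry_out(increments=[0,0,0,0,0,0.8,64,0,0,0,0,0,0.6,64,0,0,0,0,0,0.3,64,0,0,0,0,0,0,64])

```text
clock: 14.22
tcp_pos: [0.4647, -0.0053, 0.0146]
orientation: [-3.141, -0.002, -3.072]
contact_force: [-0.3, -0.9, 0.8]
finger_gap: 0.728
finger_force: 0.0
```

Emit:
carry_out(increments=[0,0,0,0,0,0,40,0,0,0,0,0,0,40,0,0,0,0,0,0,40,0,0,0,0,0,0,40])

```text
clock: 14.72
tcp_pos: [0.4661, -0.0048, 0.0161]
orientation: [3.141, 0.002, -3.072]
contact_force: [-0.1, 1.1, 6.8]
finger_gap: 0.525
finger_force: 25.0
```

Emit:
carry_out(increments=[0,0,0,0,0,-0.5,40,0,0,0,0,0,-0.8,40,0,0,0.5,0,0,-0.8,40,0,0,0.5,0,0,-0.4,40,0,0,0,0.1,0.6,0,40])

```text
clock: 15.35
tcp_pos: [0.4614, 0.0233, 0.142]
orientation: [-3.142, 0.004, 3.136]
contact_force: [0.4, 0.1, -2.3]
finger_gap: 0.522
finger_force: 25.0
```

Emit:
carry_out(increments=[0,0,0,0.15,0.95,0,40,0,0,0,0.15,0.95,0,40,0,0,0,0.15,0.95,0,40,0,0,0,0.15,0.95,0,40,0,0,0,0.15,0.95,0,40])

```text
clock: 15.98
tcp_pos: [0.4223, 0.2634, 0.1402]
orientation: [-3.141, -0.0, 3.141]
contact_force: [1.1, -0.1, -1.8]
finger_gap: 0.526
finger_force: 25.0
```

Emit:
carry_out(increments=[0,0,0,0.05,0.8,0,40,0,0,0,0.05,0.8,0.3,40,0,0,0,0,0.45,0.4,40,0,0,0,0,0,0.6,40,0,0,0,0,0,0.5,40])

```text
clock: 16.6
tcp_pos: [0.4174, 0.3646, 0.049]
orientation: [-3.141, -0.001, -3.142]
contact_force: [0.4, -0.3, -2.6]
finger_gap: 0.521
finger_force: 25.0
```

Emit:
carry_out(increments=[0,0,0,0,0,0.3,40,0,0,0,0,0,0.15,40,0,0,0,0,0,0.05,40,0,0,0,0,0,0,40])

```text
clock: 17.1
tcp_pos: [0.4183, 0.3651, 0.0257]
orientation: [3.141, 0.001, 3.141]
contact_force: [-0.2, 0.4, -1.2]
finger_gap: 0.522
finger_force: 25.0
```

Emit:
carry_out(increments=[0,0,0,0,0,0.06,40,0,0,0,0,0,0.03,40,0,0,0,0,0,0,40])

```text
clock: 17.48
tcp_pos: [0.4179, 0.3648, 0.0206]
orientation: [-3.142, -0.0, 3.141]
contact_force: [1.1, -0.2, -1.6]
finger_gap: 0.522
finger_force: 25.0
```

Emit:
carry_out(increments=[0,0,0,0,0,0.02,40,0,0,0,0,0,0,40])

```text
clock: 17.73
tcp_pos: [0.4181, 0.365, 0.0201]
orientation: [3.141, 0.0, 3.141]
contact_force: [-1.8, -1.3, 4.2]
finger_gap: 0.523
finger_force: 25.0
```

Emit:
carry_out(increments=[0,0,0,0,0,0,60,0,0,0,0,0,0,60,0,0,0,0,0,0,60,0,0,0,0,0,-0.4,60,0,0,0,0,0,-0.8,64])

```text
clock: 18.35
tcp_pos: [0.4169, 0.364, 0.0789]
orientation: [-3.139, -0.003, 3.141]
contact_force: [0.2, 0.9, -0.0]
finger_gap: 0.723
finger_force: 0.0
```

Emit:
carry_out(increments=[0,0,0,-0.19,-1,-0.2,64,0,0,0,-0.19,-1,0,64,0,0,0,-0.19,-1,0,64,0,0,0,-0.19,-1,0,64,0,0,0.9,0,0,0,64])

```text
clock: 18.98
tcp_pos: [0.4565, 0.1599, 0.0896]
orientation: [-3.14, -0.0, 3.069]
contact_force: [0.4, -0.0, -0.2]
finger_gap: 0.726
finger_force: 0.0
```

Emit:
carry_out(increments=[0,0,0.95,0,0,0,64,0,0,0.95,0,0,0,64,0,0,0.95,0,0,0,64,0,0,0.9,0,0,0,64,0,0,0,0,0,0,64])

```text
clock: 19.6
tcp_pos: [0.4558, 0.1649, 0.0896]
orientation: [-3.142, 0.0, 2.817]
contact_force: [0.3, -0.5, -0.3]
finger_gap: 0.726
finger_force: 0.0
```

```bash
python3 - <<'E'
from h import *
s=robot.snapshot("scene"); save(s,"pics/s2.png",scale=1.4)
E
```

```text
(no output)
```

View pics/s2.png

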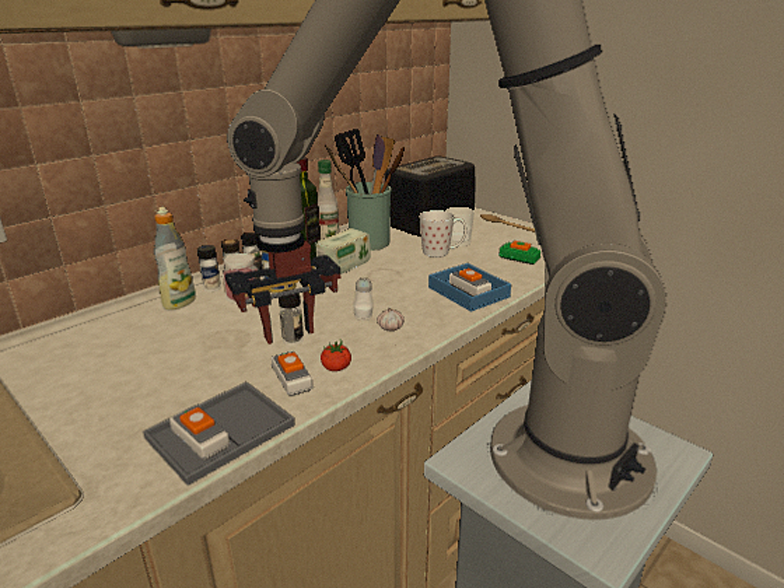

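The middle switch lies flat in the tray at (200,432) and the stiff one in the dish at (470,280). The gripper hovers above the left switch at (290,370), and the bystanders haven't moved.

Emit:
carry_out(increments=[0,0,0,0,0,0.7,64,0,0,0,0,0,0.6,64,0,0,0,0,0,0.2,64,0,0,0,0,0,0,64])

```text
clock: 20.15
tcp_pos: [0.4557, 0.1647, 0.0145]
orientation: [-3.141, -0.001, 2.817]
contact_force: [0.0, 0.8, 0.3]
finger_gap: 0.73
finger_force: 0.0
```

Emit:
carry_out(increments=[0,0,0,0,0,0,40,0,0,0,0,0,0,40,0,0,0,0,0,0,40,0,0,0,0,0,0,40])

```text
clock: 20.65
tcp_pos: [0.4567, 0.1655, 0.0156]
orientation: [3.14, 0.001, 2.816]
contact_force: [0.5, 0.1, 6.8]
finger_gap: 0.525
finger_force: 25.0
```

Emit:
carry_out(increments=[0,0,0,0,0,-0.4,40,0,0,0,0,0,-0.7,40,0,0,-0.95,0,0,-0.6,40,0,0,-0.95,0,0,0,40,0,0,-0.95,0,0,0,40])

```text
clock: 21.28
tcp_pos: [0.4557, 0.1647, 0.1001]
orientation: [3.141, 0.0, 3.017]
contact_force: [0.6, 1.3, -1.0]
finger_gap: 0.521
finger_force: 25.0
```

Emit:
carry_out(increments=[0,0,-0.95,0,0,0,40,0,0,-0.86,0,0,0,40,0,0,0,0.2,0.8,0,40,0,0,0,0.2,0.8,0,40,0,0,0,0.2,0.8,0,40])

```text
clock: 21.9
tcp_pos: [0.4252, 0.2855, 0.0996]
orientation: [-3.141, -0.0, 3.141]
contact_force: [0.2, 0.5, -1.4]
finger_gap: 0.52
finger_force: 25.0
```

Emit:
carry_out(increments=[0,0,0,0,0.05,0.5,40,0,0,0,0,0,0.5,40,0,0,0,0,0,0.35,40,0,0,0,0,0,0.15,40,0,0,0,0,0,0.05,40])

```text
clock: 22.52
tcp_pos: [0.4257, 0.2872, 0.022]
orientation: [-3.141, -0.0, -3.142]
contact_force: [0.4, 0.3, -1.6]
finger_gap: 0.523
finger_force: 25.0
```

Emit:
carry_out(increments=[0,0,0,0,0,0.02,40,0,0,0,0,0,0,40])

```text
clock: 22.78
tcp_pos: [0.4262, 0.2876, 0.0217]
orientation: [3.141, 0.001, 3.142]
contact_force: [0.4, -0.5, -1.9]
finger_gap: 0.521
finger_force: 25.0
```

Emit:
carry_out(increments=[0,0,0,0,0,0.03,40,0,0,0,0,0,0.01,40,0,0,0,0,0,0,40])

```text
clock: 23.15
tcp_pos: [0.426, 0.2875, 0.0196]
orientation: [3.141, 0.0, 3.142]
contact_force: [-1.3, -0.5, 6.7]
finger_gap: 0.521
finger_force: 25.0
```

Emit:
carry_out(increments=[0,0,0,0,0,0.01,40,0,0,0,0,0,0,40])

```text
clock: 23.4
tcp_pos: [0.426, 0.2875, 0.0196]
orientation: [3.141, 0.0, 3.142]
contact_force: [-2.9, -1.8, 11.2]
finger_gap: 0.523
finger_force: 25.0
```

Emit:
carry_out(increments=[0,0,0,0,0,0,60,0,0,0,0,0,0,60,0,0,0,0,0,0,60,0,0,0,0,0,-0.4,60,0,0,0,0,0,-1,60])

```text
clock: 24.02
tcp_pos: [0.4243, 0.2863, 0.0875]
orientation: [-3.138, -0.004, -3.141]
contact_force: [-0.1, 0.8, -1.4]
finger_gap: 0.685
finger_force: 0.0
```

Emit:
carry_out(increments=[0,0,0,0,0,-1,60,0,0,0,0,0,-1,60,0,0,0,0,0,-0.5,60,0,0,0,0,0,0,60,0,0,0,0,0,0,60])

```text
clock: 24.65
tcp_pos: [0.4252, 0.2869, 0.2125]
orientation: [-3.14, -0.001, -3.141]
contact_force: [0.1, -0.4, 0.4]
finger_gap: 0.684
finger_force: 0.0
```

```bash
python3 - <<'E'
from h import *
s=robot.snapshot("scene"); save(s,"pics/s3.png",scale=1.4)
W=world(s); hsv=cv2.cvtColor(s["pixels"],cv2.COLOR_RGB2HSV)
k=((hsv[...,1]>150)&(hsv[...,0]>5)&(hsv[...,0]<16)&(W[...,2]>.03)&(W[...,2]<.06)).astype(np.uint8)
n,l=cv2.connectedComponents(k)
for i in range(1,n):
    P=W[l==i]
    if len(P)>30: print(len(P),np.round(P.mean(0),3),np.round(np.linalg.svd(P-P.mean(0),full_matrices=False)[2][2],2))
E
```

```text
57 [ 0.466 -0.573  0.04 ] [ 0.04 -0.13 -0.99]
84 [ 0.44  -0.325  0.046] [-0.03  0.15  0.99]
78 [0.417 0.099 0.036] [ 0.28 -0.13 -0.95]
223 [0.416 0.293 0.045] [ 0.07 -0.09 -0.99]
249 [0.415 0.37  0.045] [-0.07  0.11  0.99]
```

View pics/s3.png

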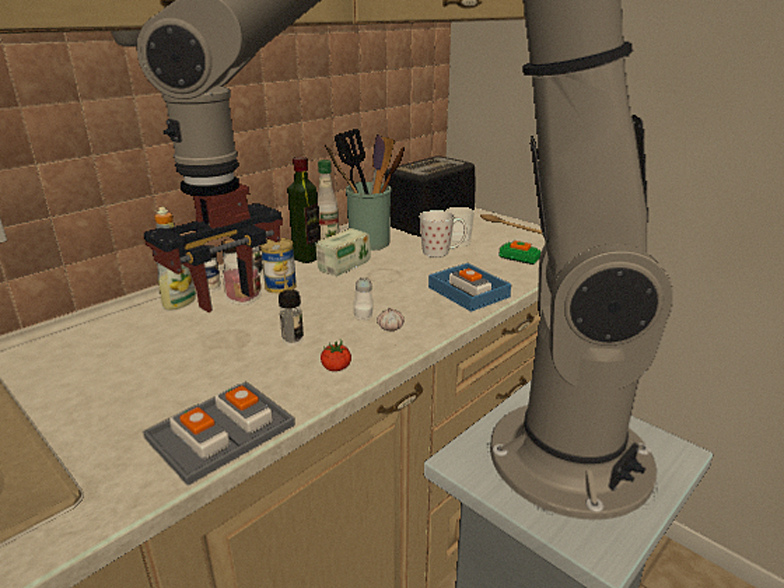

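The two light switches lie flat side by side in the tray at (200,432) and (243,408), and the stiff one lies in the dish at (470,280). The bystanders are where they started and the gripper is clear.

```bash
python3 -c "
from plant import robot; print(robot.job_done())"
```

```text
the job is handed in; nothing more can be done
None
```

I pressed all three keys left to right, laid the two light switches (left and middle, about 4 N) side by side in the grey tray, put the stiff one (right, over 12 N) in the blue dish, and handed the job in at about 25 s; no verdict came back.

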